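# Swing the board pallet home on its pivot and latch it

## Robot

A 6-joint arm with a two-finger parallel gripper is mounted at the origin on the work surface. World frame = base frame: x ahead of the robot, y to its left, z up, the work surface at z = 0. Lengths are in mm, angles in rad, forces in N, time in s.
With the tool pointing down it reaches from about 275 to 875 mm from the base axis. Payload 12.5 kg.
Tool frame: the origin (TCP) lies midway between the tips of the shut fingers; the grasp point (between the pads) lies 19 mm behind it; z points along the fingers, y is the line along which they close (so a half turn about z gives the same grasp; the last joint's range is limited). The gripper opens to 85 mm and grips with 20 to 120 N. Pads are 22 mm wide; open, the fingers measure 114 mm over their backs; the gripper's body (76 mm by 85 mm) begins 54 mm behind the grasp point. The pads swing forward as they close: fully open they stand 13 mm farther back than shut.
Start: joints at [-1.269, 0.351, 1.652, -0, 1.139, -0.085], TCP at [207.492, -509.344, 231.29] pointing down, gripper open.
Joint ranges: [-2.75, 2.75], [-0.79, 2.1], [0.01, 2.65], [-1.57, 4.71], [0.07, 3.14], [-2.87, 2.87]. Speed limits (rad/s): [2.22, 2.22, 2.79, 3.14, 3.14, 3.14].

## Interface

Orientations are given as a unit quaternion [x, y, z, w].
In Python, from rig import state, capture, camera_model, job_done gives the robot as it stands.
- The arm moves only by the shell command python3 -m creep 'ROWS' [OPENING]. ROWS is JSON, a list of rows, each a list of 6 numbers: the shift along the world's x, y, z in m, then the turn, a rotation vector about the world's x, y, z in rad. In form: [[x, y, z, wx, wy, wz], ...]. A call has 1 to 8 rows; each row is the pose to reach, as a shift and turn from the pose commanded when the call began; what a row does not reach only later rows make up. A row lasts 1/12 s, in which the tool goes at most 41.7 mm and 7.16 degrees, less where a joint would pass 70% of its speed; a pose out of reach is approached as far as the arm can. A call with a gripper value outside its range is refused whole. OPENING is the gripper command: -1 is shut, 1 is fully open, values between are in proportion, set as the call begins (- or left out, the last holds). The fingers move at their own pace and stop on an object; the grip force is fixed at half the most. Time passes only in rows, so rows that repeat a pose let the fingers close. It gives the time, the measured TCP pose, the force, the opening and the grip force at its end, in the units of the state.
- state(): the state, without advancing time (a new reading comes with each control period).
- capture(name): name is "scene" or "side" or "wrist"; returns the picture (420x560x3 uint8, blue, green, red); there is no depth.
- camera_model(name): a dict with "fovy" (degrees; the focal length in pixels is half the picture's height over the tangent of half this angle, whatever the lens; pixels are square), "cx", "cy" (the principal point, pixels), "k1" (the pictures are not rectified: a ray, as slopes to the right and down, at radius r is drawn at 1 + k1 r^2 times it, then the intrinsics apply), "extrinsics" (4x4, takes a point from world to camera coordinates). Camera axes: x right, y up, looking along -z (the intrinsics and any distortion apply to the point x, -y, -z); pixel columns grow to the right and rows downward; lengths in mm; the calibration is good to about 2 mm. A picture is of the moment at which its call begins: read the wrist's pose just before it. camera_model takes no time and is no camera call; for the wrist camera it gives the pose at the moment of the call.
- job_done(): hands the job in; it is judged then, once.
The state is a dict: "time_s": time; "q": joint angles; "joint_velocities": joint speeds; "joint_efforts": joint torques, N m; "position": TCP position; "tool_rot": TCP orientation; "wrist_force": force on the tool from outside, world axes, zero at the start; "ft_torque": the same for the moment, N m; "width": finger opening in mm; "grip_force": force on a finger pad.
Only numpy, scipy, OpenCV 4.12 (cv2) and the standard library are available. Lean on these libraries where they do the work, as an engineer would, in place of code of your own. Each camera call takes 0.05 s, during which the arm holds its last target. There are 200 camera calls.

## Task

Push the board pallet round on its pivot pin (a push near its free corner turns it best) until it bears gently against the brass stop screw. Then swing the red-knobbed cam latch in behind the pallet until it nips the pallet firmly against the screw and stays. Do not lean hard on the stop, keep the pallet flat on the plate, and leave the phone, parts box, tweezers and screwdriver where they lie.

Things in the scene. Friction and masses are not known exactly. Their poses are not given: they have to be found in the camera images.
- fixture: aluminium tooling plate, 250 x 270 x 12 mm, fixed on the blue mat. Origin: centre of its underside; z up, top face at z = 12 mm. In its frame: pivot pin axis at (-5, 100) mm, latch pivot at (-60, -63) mm, stop block centre at (78, -25) mm. It never moves.
- pin_top (a point): centre of the top of the fixed steel pivot pin (10 mm dia., standing 17 mm above the plate); the pallet's 11 mm bush turns loosely on it
- pallet: dark flat pallet 162 x 90 x 12 mm (0.35 to 0.6 kg) with a green phone board, loose, flat on the plate. Origin: bush axis, underside. Its body spans x -14 to 148 mm, y -45 to 45 mm. Push its -y long side near the free corner (about x = 125 mm) along its +y: it turns counter-clockwise from above, 0.4 to 0.86 rad, until its +y side meets the screw; its +x then points within 0.06 rad of the fixture's -y.
- stop: dark steel block 28 x 34 x 24 mm on the plate; origin: centre of its underside, axes as the fixture's. A brass screw (9 mm dia., round end) points from it to -x, axis 8 mm above the plate. The end stands 32 to 44 mm from the block's origin: it is set differently each time and not reported, so feel for it. It does not give; over 15 N on it is too much.
- latch: cam latch turning on a vertical pivot. Origin: pivot axis, at the plate's top. Its +x points along the arm to the red knob; opposite, its round steel nose (12 mm dia.) is centred at (-21, -3.4) mm. Starts open; closes clockwise from above, nose reaching the home pallet's -y side after 0.7 to 1.7 rad (not exactly known). Stiff: turning takes about 4 N at the knob, and it stays where left.
- latch_knob (a point): centre of the top of the latch's red knob: upright, 18 mm dia., 28 mm tall, top 50 mm above the plate, 60 mm from the pivot. When the nose meets the seated pallet the knob's resistance rises above its steady drag; 1.5 to 3.5 N more is a right nip. The nose pushes the pallet with about 2.8 times the extra knob force.
- phone: grey phone 67 x 138 x 7 mm lying on the mat beside the fixture; origin: centre of its underside; leave alone
- parts_box: clear open plastic box 85 x 120 x 40 mm on the mat; origin: centre of its underside; leave alone
- tweezers: steel tweezers about 130 mm long, lying along its x; origin near its middle, underside; leave alone
- driver: screwdriver with yellow handle, 150 mm long, lying along its x; origin on its underside; leave alone
Mind the look-alikes: they are no part of the job. What is meant by the pallet is not white, and is the smaller of those in its own colour.

How it is judged:
By the outcome, as a careful person would: the job done as asked, in the order asked, and still so for the second after the job is handed in, with the robot touching nothing.
It also fails if it takes over 72 s, if anything falls off the work surface, if the arm or the gripper's body presses on something with over 40 N, if the wrist force passes 120 N, or if a joint passes its speed limit or range.

## Working session

There is one attempt and no reset: what is moved stays moved. The work goes in short steps, Python scripts to look and compute and a shell command to move; the robot and the scene stay as the last step left them, time stands still between calls to the robot, and variables do not carry over. Pictures are saved under pics/ and viewed, at most 10 in all, crops included, and the job is handed in when it is done.

```bash
mkdir -p pics
python3 - <<'E'
from rig import *
import cv2
for n in("scene","side"):
    cv2.imwrite(f"pics/{n}0.png",capture(n))
    m=camera_model(n);print(n,m)
s=state();print(s["time_s"],s["position"],s["tool_rot"],s["wrist_force"],s["width"])
E
```

```text
scene {'fovy': 45.63345545307225, 'cx': 276.3446354935656, 'cy': 217.76219173626822, 'k1': 0.005041207271458256, 'extrinsics': array([[-6.97451265e-01,  7.16632145e-01, -3.18951297e-04,
         3.10150067e+02],
       [-3.92202488e-01, -3.81332493e-01,  8.37115726e-01,
         1.42624979e+02],
       [ 5.99782411e-01,  5.83972516e-01,  5.47025740e-01,
        -1.58528466e+03],
       [ 0.00000000e+00,  0.00000000e+00,  0.00000000e+00,
         1.00000000e+00]])}
side {'fovy': 43.77228818224181, 'cx': 272.2670314950034, 'cy': 210.58377789537505, 'k1': -0.17888757666333902, 'extrinsics': array([[ 7.80676421e-01, -6.24884715e-01, -7.96361762e-03,
        -3.51748391e+02],
       [ 4.87856002e-01,  6.01421700e-01,  6.32683539e-01,
        -3.23296220e+02],
       [-3.90564780e-01, -4.97806219e-01,  7.74369499e-01,
        -1.37515012e+03],
       [ 0.00000000e+00,  0.00000000e+00,  0.00000000e+00,
         1.00000000e+00]])}
0.1 [ 207.41621646 -509.05655926  230.81125639] [ 9.81353198e-01  1.92212441e-01 -6.54716677e-05 -5.23430182e-04] [ 0.17882305 -0.41305456 -0.05201992] 84.9995438130239
```

View pics/scene0.png

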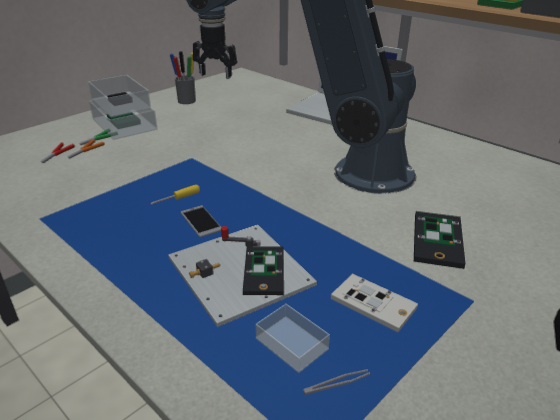

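View pics/side0.png

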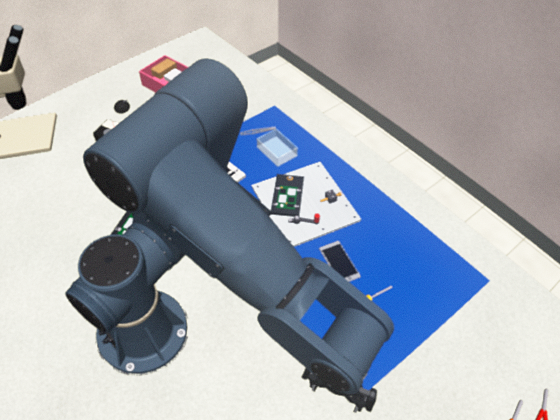

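The scene view shows three candidates: a dark pallet on the plate at (265,270), a white one at (374,300) and a dark one at (439,238). The one on the plate fits, because it is dark, sits on the pivot pin and looks smaller than the other dark one. I'll confirm that in an enlarged crop and measure the plate.

```bash
cat > h.py <<'E'
import numpy as np, cv2
from rig import *
def K(m):
    f=210/np.tan(np.radians(m["fovy"]/2)); return np.array([[f,0,m["cx"]],[0,f,m["cy"]],[0,0,1]]),np.array([m["k1"],0,0,0,0.])
def cast(m,px,z):
    k,d=K(m);E=m["extrinsics"];R,t=E[:3,:3],E[:3,3]
    u=cv2.undistortPoints(np.array(px,float).reshape(-1,1,2),k,d).reshape(-1,2)
    r=np.c_[u[:,0],-u[:,1],-np.ones(len(u))]@R; c=-R.T@t
    return c+r*((z-c[2])/r[:,2])[:,None]
def proj(m,P):
    k,d=K(m);F=np.diag([1,-1,-1.]);E=m["extrinsics"]
    return cv2.projectPoints(np.array(P,float).reshape(-1,1,3),cv2.Rodrigues(F@E[:3,:3])[0],F@E[:3,3],k,d)[0].reshape(-1,2)
E
python3 - <<'E'
from h import *
im=cv2.imread("pics/scene0.png")
cv2.imwrite("pics/crop0.png",cv2.resize(im[212:322,162:322],None,fx=5,fy=5,interpolation=cv2.INTER_CUBIC))
m=camera_model("scene")
C=cast(m,[(258,229),(314,281),(218,314),(169,256)],12);print(C.round(1),np.linalg.norm(C-np.roll(C,-1,0),axis=1))
print("big dark",cast(m,[(417,212),(463,214),(464,265),(413,257)],12).round(0))
E
```

```text
[[487.9 -24.7  12. ]
 [544.  215.2  12. ]
 [763.2 140.6  12. ]
 [717.5 -95.8  12. ]] [246.3266018  231.5830542  240.6835626  240.39602656]
big dark [[127. 229.  12.]
 [ 48. 324.  12.]
 [254. 430.  12.]
 [311. 328.  12.]]
```

View pics/crop0.png

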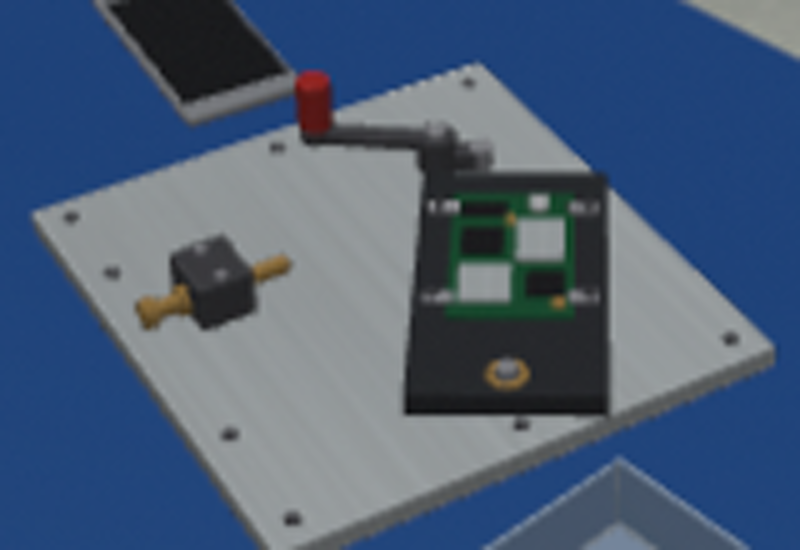

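The crop confirms it. The dark pallet sits on the pin at crop (507,370), with the screw tip at (288,263), the knob top at (313,80) and the latch pivot at (437,130). Next I'll refine the fixture pose.

Run:
```python
from h import *
m=camera_model("scene")
g=lambda L:[(162+x/5-.4,212+y/5-.4) for x,y in L]
C=cast(m,g([(480,63),(775,347),(275,548),(33,215)]),12)[:,:2]
print(C.round(1))
# fixture: corners (-125,-135),(-125,135),(125,135),(125,-135)
A=np.array([[-125,-135],[-125,135],[125,135],[125,-135.]])
pts=np.r_[C,cast(m,g([(507,366)]),29)[:,:2],cast(m,g([(437,128)]),12+24)[:,:2]]
B=np.r_[A,[[-5,100]],[[-60,-63]]]
for n in(4,5):
    a=B[:n]-B[:n].mean(0);b=pts[:n]-pts[:n].mean(0)
    th=np.arctan2((a[:,0]*b[:,1]-a[:,1]*b[:,0]).sum(),(a*b).sum())
    R=np.array([[np.cos(th),-np.sin(th)],[np.sin(th),np.cos(th)]])
    o=pts[:n].mean(0)-R@B[:n].mean(0);print(th,o,(pts-(B@R.T+o)).round(1).tolist())
print("knob",cast(m,g([(314,79)]),62))
print("pallet far corners top",cast(m,g([(427,175),(607,175),(607,398),(405,400)]),24))
print("scr tip",cast(m,g([(288,263)]),20), "pin exp",R@[-5,100]+o,"latch",R@[-60,-63]+o,"stop",R@[78,-25]+o)
```

```text
[[ 473.   -41.5]
 [ 539.9  219.4]
 [ 778.6  154.5]
 [ 715.6 -101.7]]
-0.24990092236585323 [626.78308366  57.65221755] [[0.8, 0.7], [0.8, 0.0], [-2.6, -3.1], [1.1, 2.3], [0.3, 0.4], [-1.0, -0.8]]
-0.25001104014188963 [626.83756741  57.73531161] [[0.7, 0.6], [0.7, -0.0], [-2.7, -3.1], [1.0, 2.3], [0.2, 0.3], [-1.0, -0.9]]
knob [[590.18641391 -35.22260968  62.        ]]
pallet far corners top [[571.21400408  23.40804945  24.        ]
 [510.0850578   86.2751743   24.        ]
 [627.49323224 198.01486708  24.        ]
 [689.30833028 136.2965905   24.        ]]
scr tip [[659.89315298  23.3808398   20.        ]] pin exp [646.73448458 155.86335392] latch [553.11586266  11.5388805 ] stop [696.22715685  14.21422617]
```

```bash
python3 -m creep '[[0.02,0.04,0,0,0,0.12],[0.04,0.08,0,0,0,0.24],[0.06,0.12,0,0,0,0.36],[0.08,0.16,0,0,0,0.48],[0.1,0.2,0,0,0,0.6],[0.12,0.24,0,0,0,0.72],[0.14,0.28,0,0,0,0.84],[0.155,0.318,0,0,0,0.972]]' -1
python3 -m creep '[[0.02,0.04,0,0,0,0.12],[0.04,0.08,0,0,0,0.24],[0.06,0.12,0,0,0,0.36],[0.08,0.16,0,0,0,0.48],[0.1,0.2,0,0,0,0.6],[0.12,0.24,0,0,0,0.72],[0.14,0.28,0,0,0,0.84],[0.154,0.317,0,0,0,0.972]]'
python3 - <<'E'
from h import *
m=camera_model("wrist");cv2.imwrite("pics/w1.png",capture("wrist"));np.save("w1.npy",m,allow_pickle=True)
s=state();print(s["q"],s["position"],s["tool_rot"],s["wrist_force"],s["time_s"])
E
```

```text
time_s: 0.77
position: [354.8, -208.3, 231.3]
tool_rot: [0.778, 0.628, 0.0, 0.0]
wrist_force: [1.2, -0.0, 0.1]
width: 0.2
grip_force: 0.0
time_s: 1.43
position: [501.5, 91.3, 231.1]
tool_rot: [0.398, 0.917, -0.0, -0.0]
wrist_force: [1.9, -1.3, 0.9]
width: 0.0
grip_force: 0.0
[ 0.09741112  0.28203339  1.74840781  0.00220213  1.10969681 -0.66746195] [503.31824354  96.43086346 231.15140167] [3.92594131e-01 9.19711012e-01 1.21443190e-03 1.64909726e-04] [-3.82667566  3.01669096 -0.62734072] 1.4833
```

View pics/w1.png

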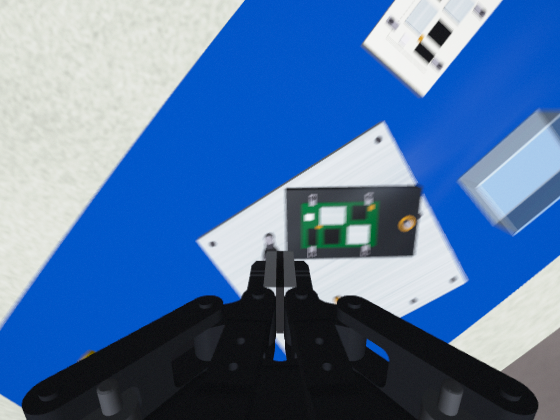

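The wrist view shows the pallet's top corners at (287,188), (420,186), (415,255) and (288,258), the pin at (405,223), and plate corners at (384,122), (197,240) and (466,278). I'll cross-check against the estimate.

Run:
```python
from h import *
m=np.load("w1.npy",allow_pickle=True).item()
print(cast(m,[(405,223)],29),cast(m,[(384,122),(197,240),(466,278)],12))
P=cast(m,[(287,188),(420,186),(415,255),(288,258)],24);print(P)
s=state();print(s["position"],s["time_s"])
```

```text
[[644.32375704 159.49449783  29.        ]] [[541.41550123 223.26230825  12.        ]
 [476.43002736 -37.96400493  12.        ]
 [777.1503382  166.60166865  12.        ]]
[[511.59501096  92.59188572  24.        ]
 [624.44585294 201.93516352  24.        ]
 [689.99157608 140.69196967  24.        ]
 [574.91065256  27.78037726  24.        ]]
[503.31824354  96.43086346 231.15140167] 1.4833
```

```bash
python3 -m creep '[[0,0,0,0,0,0],[0,0,0,0,0,0],[0,0,0,0,0,0],[0,0,0,0,0,0]]'
python3 - <<'E'
from h import *
m=camera_model("wrist");cv2.imwrite("pics/w2.png",capture("wrist"));np.save("w2.npy",m,allow_pickle=True)
im=cv2.imread("pics/w2.png")[100:330,180:480]
cv2.imwrite("pics/w2c.png",cv2.resize(im,None,fx=2.6,fy=2.6,interpolation=cv2.INTER_CUBIC))
print(state()["position"],state()["q"])
E
```

```text
time_s: 1.82
position: [500.6, 88.0, 231.3]
tool_rot: [0.402, 0.916, -0.0, -0.0]
wrist_force: [-0.1, 0.3, -0.1]
width: 0.3
grip_force: 0.0
[500.72801932  87.98742018 231.37594944] [ 8.23891476e-02  2.75157452e-01  1.75714454e+00 -7.98396937e-05
  1.10930296e+00 -6.61214597e-01]
```

View pics/w2c.png

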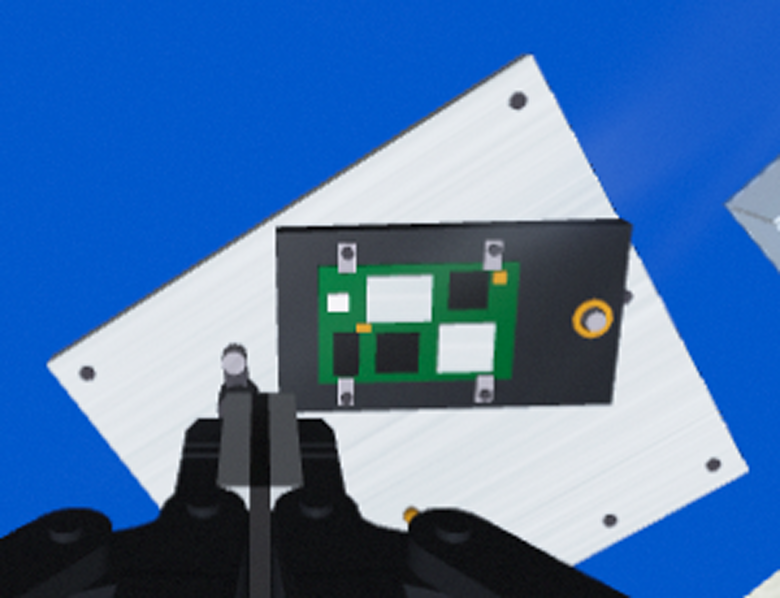

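The settled crop shows the pin at (596,321), pallet corners at (277,228), (631,220), (612,403) and (281,409), and the latch nose top at (233,357).

Run:
```python
from h import *
m=np.load("w2.npy",allow_pickle=True).item()
g=lambda L:[(180+x/2.6,100+y/2.6) for x,y in L]
print(cast(m,g([(596,321)]),29),cast(m,g([(531,56),(48,364),(748,468)]),12))
P=cast(m,g([(277,228),(631,220),(612,403),(281,409)]),24);print(P)
f=P[[0,3]].mean(0)-cast(m,g([(596,321)]),29)[0];print(np.arctan2(f[1],f[0]))
for a,b in((0,1),(3,2),):print(np.arctan2(*(P[a]-P[b])[[1,0]]))
print("nose",cast(m,g([(233,357)]),30))
```

```text
[[648.33139257 158.1170739   29.        ]] [[541.45646918 220.1865775   12.        ]
 [475.81869219 -39.85925929  12.        ]
 [781.28086325 160.7181128   12.        ]]
[[510.06249322  89.08472524  24.        ]
 [625.60171711 200.89666397  24.        ]
 [689.94996694 136.13649542  24.        ]
 [572.92393196  24.57709902  24.        ]]
-2.3828646131267113
-2.3725874184051396
-2.3801050112060773
nose [[536.01078582  30.97735001  30.        ]]
```

```bash
python3 -m creep '[[0.008,0.02,0,0,0,0.008],[0.015,0.04,0,0,0,0.016],[0.015,0.04,-0.03,0,0,0.016],[0.015,0.04,-0.06,0,0,0.016],[0.015,0.04,-0.09,0,0,0.016],[0.015,0.04,-0.12,0,0,0.016],[0.015,0.04,-0.14,0,0,0.016],[0.015,0.04,-0.15,0,0,0.016]]'
python3 -m creep '[[0,0,-0.02,0,0,0],[0,0,-0.04,0,0,0],[0,0,-0.055,0,0,0],[0,0,-0.064,0,0,0],[0,0,-0.066,0,0,0],[0,0,-0.066,0,0,0],[0,0,-0.066,0,0,0]]'
```

```text
time_s: 2.53
position: [514.7, 128.0, 79.0]
tool_rot: [0.394, 0.919, -0.001, -0.001]
wrist_force: [-0.6, -0.6, 0.2]
width: -0.1
grip_force: 0.0
time_s: 3.12
position: [516.6, 129.0, 16.3]
tool_rot: [0.394, 0.919, 0.0, 0.001]
wrist_force: [0.5, -0.9, 0.3]
width: -0.1
grip_force: 0.0
```

```bash
python3 -m creep '[[0.003,-0.004,0,0,0,0],[0.006,-0.008,0,0,0,0],[0.009,-0.011,0,0,0,0],[0.011,-0.015,0,0,0,0.035],[0.013,-0.019,0,0,0,0.07],[0.0145,-0.0235,0,0,0,0.105],[0.016,-0.028,0,0,0,0.145],[0.018,-0.032,0,0,0,0.18]]'
python3 -m creep '[[0.002,-0.0035,0,0,0,0.03],[0.0045,-0.007,0,0,0,0.06],[0.007,-0.011,0,0,0,0.1],[0.0103,-0.0162,0,0,0,0.15],[0.013,-0.0195,0,0,0,0.185],[0.0155,-0.0225,0,0,0,0.215],[0.0184,-0.0261,0,0,0,0.25]]'
python3 - <<'E'
from h import *
m=camera_model("wrist");im=capture("wrist");cv2.imwrite("pics/w3.png",im)
s=state();print(s["position"],s["wrist_force"],s["tool_rot"],s["time_s"])
E
```

```text
time_s: 3.78
position: [534.2, 96.7, 15.6]
tool_rot: [0.308, 0.951, 0.0, -0.0]
wrist_force: [-0.8, 1.4, 1.6]
width: 0.1
grip_force: 1.0
time_s: 4.37
position: [552.5, 70.6, 15.5]
tool_rot: [0.188, 0.982, 0.0, -0.0]
wrist_force: [-0.6, 1.7, 0.6]
width: -0.1
grip_force: 0.7
[553.10506914  70.07605587  15.58184444] [-0.02096025 -0.4228776   0.31065607] [1.86519146e-01 9.82451310e-01 3.56618924e-05 1.74990415e-04] 4.4167
```

View pics/w3.png

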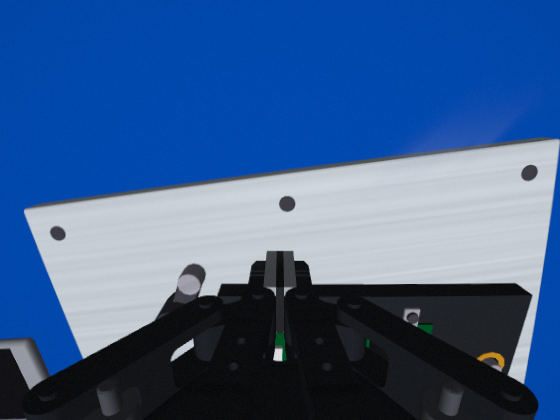

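The pallet's side lies flat along the fingers, and the nose at (188,285) is clear. I'll creep on.

```bash
python3 -m creep '[[0.0012,-0.0012,0,0,0,0.013],[0.0024,-0.0024,0,0,0,0.026],[0.0036,-0.0036,0,0,0,0.04],[0.0048,-0.0048,0,0,0,0.053],[0.006,-0.006,0,0,0,0.066],[0.0066,-0.0067,0,0,0,0.073],[0.0069,-0.007,0,0,0,0.077],[0.0072,-0.0073,0,0,0,0.08]]'
for i in 1 2; do python3 -c "
from rig import state
s=state();print(s['wrist_force'].round(2) if hasattr(s['wrist_force'],'round') else s['wrist_force'])"; done
python3 -m creep '[[0.0002,-0.0002,0,0,0,0.0025],[0.0005,-0.0004,0,0,0,0.005],[0.0005,-0.0004,0,0,0,0.005]]' | grep -E 'pos|wrist'
python3 -m creep '[[0.0002,-0.0002,0,0,0,0.0025],[0.0005,-0.0004,0,0,0,0.005],[0.0005,-0.0004,0,0,0,0.005]]' | grep -E 'pos|wrist'
```

```text
time_s: 5.08
position: [559.6, 63.7, 15.3]
tool_rot: [0.149, 0.989, 0.0, -0.0]
wrist_force: [-2.2, 1.3, 0.9]
width: -0.4
grip_force: 1.2
[-2.15  1.34  0.94]
[-2.15  1.34  0.94]
position: [560.0, 63.3, 15.3]
wrist_force: [-2.6, 0.7, 2.3]
position: [560.6, 62.8, 15.3]
wrist_force: [-2.8, 1.1, 1.4]
```

```bash
python3 -m creep '[[0.0002,-0.0002,0,0,0,0.0025],[0.0005,-0.0004,0,0,0,0.005],[0.0005,-0.0004,0,0,0,0.005]]' | grep -E 'pos|wrist'
python3 -m creep '[[0.0002,-0.0002,0,0,0,0.0025],[0.0005,-0.0004,0,0,0,0.005],[0.0005,-0.0004,0,0,0,0.005]]' | grep -E 'pos|wrist'
```

```text
position: [561.1, 62.4, 15.3]
wrist_force: [-2.2, -0.6, 1.4]
position: [561.6, 62.0, 15.3]
wrist_force: [-2.0, -0.2, 2.2]
```

```bash
python3 -m creep '[[0.0002,-0.0002,0,0,0,0.0025],[0.0005,-0.0004,0,0,0,0.005],[0.0005,-0.0004,0,0,0,0.005]]' | grep -E 'pos|wrist'
```

```text
position: [562.1, 61.7, 15.3]
wrist_force: [-1.0, 0.5, 0.8]
```

```bash
python3 -m creep '[[0.0002,-0.0002,0,0,0,0.0025],[0.0005,-0.0004,0,0,0,0.005],[0.0005,-0.0004,0,0,0,0.005]]' | grep -E 'pos|wrist'
```

```text
position: [562.6, 61.3, 15.3]
wrist_force: [-2.4, 0.1, 1.5]
```

```bash
python3 -m creep '[[0.0002,-0.0002,0,0,0,0.0025],[0.0005,-0.0004,0,0,0,0.005],[0.0005,-0.0004,0,0,0,0.005]]' | grep -E 'pos|wrist'
```

```text
position: [563.1, 60.8, 15.3]
wrist_force: [-0.8, 0.2, -0.3]
```

```bash
python3 -m creep '[[0.0002,-0.0002,0,0,0,0.0025],[0.0005,-0.0004,0,0,0,0.005],[0.0005,-0.0004,0,0,0,0.005]]' | grep -E 'pos|wrist'
```

```text
position: [563.6, 60.5, 15.3]
wrist_force: [-1.3, -1.1, 1.3]
```

```bash
python3 -m creep '[[0.0002,-0.0002,0,0,0,0.0025],[0.0005,-0.0004,0,0,0,0.005],[0.0005,-0.0004,0,0,0,0.005]]' | grep -E 'pos|wrist'
```

```text
position: [564.1, 60.0, 15.3]
wrist_force: [-2.1, -0.3, 0.4]
```

```bash
python3 -m creep '[[0.0002,-0.0002,0,0,0,0.0025],[0.0005,-0.0004,0,0,0,0.005],[0.0005,-0.0004,0,0,0,0.005]]' | grep -E 'pos|wrist'
```

```text
position: [564.6, 59.7, 15.3]
wrist_force: [-1.3, 0.1, 0.2]
```

```bash
python3 -m creep '[[0.0002,-0.0001,0,0,0,0.0025],[0.0005,-0.0003,0,0,0,0.005],[0.0005,-0.0003,0,0,0,0.005]]' | grep -E 'pos|wrist'
```

```text
position: [565.0, 59.4, 15.3]
wrist_force: [-3.8, -0.4, 2.0]
```

```bash
python3 -m creep '[[0.0002,-0.0001,0,0,0,0.0025],[0.0005,-0.0003,0,0,0,0.005],[0.0005,-0.0003,0,0,0,0.005]]' | grep -E 'pos|wrist'
```

```text
position: [565.1, 59.2, 15.2]
wrist_force: [-5.4, 1.4, 3.1]
```

```bash
python3 -m creep '[[0.0002,-0.0001,0,0,0,0.0025],[0.0005,-0.0003,0,0,0,0.005],[0.0005,-0.0003,0,0,0,0.005]]' | grep -E 'pos|wrist'
python3 - <<'E'
from h import *
im=capture("scene");cv2.imwrite("pics/s4.png",im)
cv2.imwrite("pics/crop4.png",cv2.resize(im[212:322,162:322],None,fx=5,fy=5,interpolation=cv2.INTER_CUBIC))
E
```

```text
position: [565.2, 59.1, 15.2]
wrist_force: [-6.7, 2.6, 5.7]
```

View pics/crop4.png

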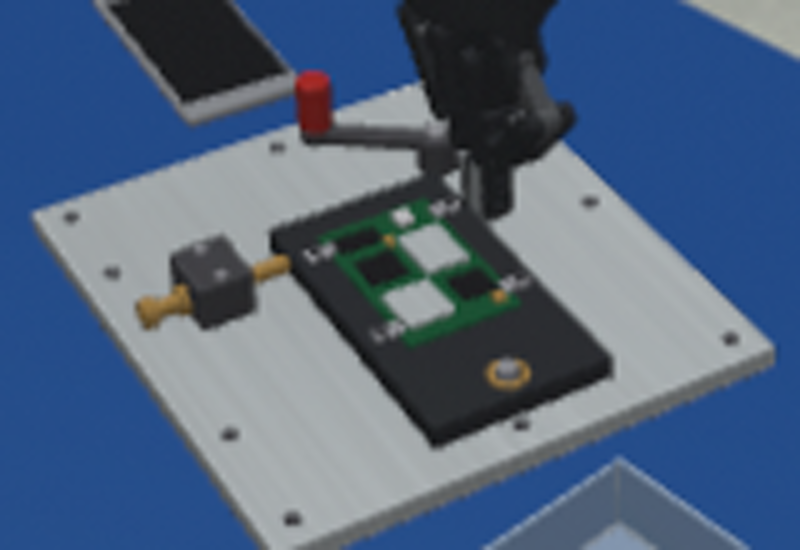

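The pallet is seated: the scene crop shows the screw tip touching its +y side at (288,263). In-plane force is about 7 N, a gentle bearing. I'll back off square to the side, rise, and cross to the knob.

```bash
python3 -m creep '[[-0.001,0.0003,0,0,0,0],[-0.004,0.001,0,0,0,0],[-0.008,0.002,0,0,0,0],[-0.012,0.003,0,0,0,0],[-0.012,0.003,0.02,0,0,0],[-0.012,0.003,0.05,0,0,0],[-0.012,0.003,0.075,0,0,0],[-0.012,0.003,0.075,0,0,0]]' |grep -E 'pos|wrist'
python3 -m creep '[[0.008,-0.01,0,0,0,0.115],[0.016,-0.02,0,0,0,0.23],[0.024,-0.03,0,0,0,0.345],[0.032,-0.04,0,0,0,0.46],[0.04,-0.05,0,0,0,0.575],[0.048,-0.06,0,0,0,0.69],[0.056,-0.07,0,0,0,0.805],[0.061,-0.078,0,0,0,0.915]]'|grep -E 'pos|wrist|rot'
python3 -m creep '[[0,0,0,0,0,0],[0,0,0,0,0,0],[0,0,0,0,0,0]]' |grep -E 'pos|wrist|rot'
python3 - <<'E'
from h import *
im=capture("scene");cv2.imwrite("pics/s5.png",im)
cv2.imwrite("pics/crop5.png",cv2.resize(im[192:302,162:322],None,fx=5,fy=5,interpolation=cv2.INTER_CUBIC))
b=cv2.inRange(cv2.cvtColor(im,cv2.COLOR_BGR2HSV)[212:250,210:240],(0,150,60),(6,255,255))
print(cv2.boundingRect(b));print(state()["q"])
E
```

```text
position: [556.3, 62.0, 94.8]
wrist_force: [1.0, 0.1, 0.6]
position: [615.5, -16.9, 89.8]
tool_rot: [-0.337, 0.942, -0.0, 0.0]
wrist_force: [0.2, 1.2, -0.1]
position: [614.5, -15.7, 89.9]
tool_rot: [-0.332, 0.943, 0.0, -0.0]
wrist_force: [-0.9, -0.3, 0.1]
(11, 15, 7, 11)
[-1.01175263e-01  6.33441835e-01  1.58467393e+00  9.17654301e-05
  9.23926736e-01 -2.35055305e+00]
```

View pics/crop5.png

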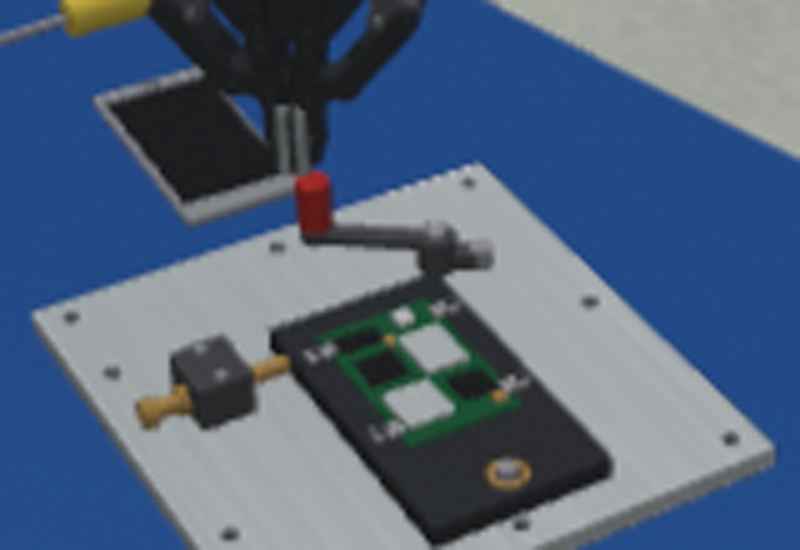

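The pallet stayed against the screw, the knob top is at crop (313,180), and the tool stands beside it. I'll lower, touch, and work out the arc.

```bash
python3 -m creep '[[0,0,-0.02,0,0,0],[0,0,-0.04,0,0,0],[0,0,-0.048,0,0,0],[-0.002,-0.0016,-0.048,0,0,0],[-0.004,-0.0032,-0.048,0,0,0],[-0.0055,-0.0043,-0.048,0,0,0],[-0.0055,-0.0043,-0.048,0,0,0]]' |grep -E 'pos|wrist'
python3 - <<'E'
import numpy as np
p=np.array([553.3,12.])
for f in np.arange(-.9,-2.3,-.1):
    e=np.array([np.cos(f),np.sin(f)]);t=np.array([e[1],-e[0]]);print(round(f,2),(p+60*e-20*t).round(1),t.round(2))
E
```

```text
position: [609.8, -20.8, 43.4]
wrist_force: [-0.5, -0.6, -0.2]
-0.9 [606.3 -22.6] [-0.78 -0.62]
-1.0 [602.5 -27.7] [-0.84 -0.54]
-1.1 [598.3 -32.4] [-0.89 -0.45]
-1.2 [593.7 -36.7] [-0.93 -0.36]
-1.3 [588.6 -40.5] [-0.96 -0.27]
-1.4 [583.2 -43.7] [-0.99 -0.17]
-1.5 [577.5 -46.4] [-1.   -0.07]
-1.6 [571.5 -48.6] [-1.    0.03]
-1.7 [565.4 -50.1] [-0.99  0.13]
-1.8 [559.1 -51. ] [-0.97  0.23]
-1.9 [552.8 -51.2] [-0.95  0.32]
-2.0 [546.5 -50.9] [-0.91  0.42]
-2.1 [540.3 -49.9] [-0.86  0.5 ]
-2.2 [534.2 -48.3] [-0.81  0.59]
```

```bash
python3 -m creep '[[-0.0014,-0.0012,0,0,0,0],[-0.0027,-0.0024,0,0,0,0],[-0.0046,-0.005,0,0,0,-0.05],[-0.0065,-0.0075,0,0,0,-0.1],[-0.0086,-0.0099,0,0,0,-0.15],[-0.0107,-0.0122,0,0,0,-0.2]]' |grep -E 'pos|wrist'
python3 -m creep '[[-0.0023,-0.0022,0,0,0,-0.05],[-0.0046,-0.0043,0,0,0,-0.1],[-0.0071,-0.0062,0,0,0,-0.15],[-0.0097,-0.0081,0,0,0,-0.2]]' |grep -E 'pos|wrist|rot'
```

```text
position: [599.7, -32.6, 43.2]
wrist_force: [2.3, 3.9, 2.7]
position: [590.0, -40.7, 43.1]
tool_rot: [-0.139, 0.99, -0.0, 0.001]
wrist_force: [2.9, 4.1, 2.0]
```

```bash
python3 -m creep '[[-0.0027,-0.0016,0,0,0,-0.05],[-0.0054,-0.0032,0,0,0,-0.1],[-0.0082,-0.0046,0,0,0,-0.15],[-0.0111,-0.0059,0,0,0,-0.2],[-0.0141,-0.007,0,0,0,-0.25],[-0.0171,-0.0081,0,0,0,-0.3]]' |grep -E 'pos|wrist'
python3 -m creep '[[-0.002,-0.0005,0,0,0,-0.033],[-0.004,-0.001,0,0,0,-0.067],[-0.0061,-0.0015,0,0,0,-0.1]]' |grep -E 'pos|wrist'
python3 -m creep '[[-0.002,-0.0003,0,0,0,-0.033],[-0.0042,-0.0006,0,0,0,-0.067],[-0.0063,-0.0009,0,0,0,-0.1]]' |grep -E 'pos|wrist|rot'
python3 - <<'E'
from h import *
im=capture("scene");cv2.imwrite("pics/s6.png",im)
cv2.imwrite("pics/crop6.png",cv2.resize(im[192:302,162:322],None,fx=5,fy=5,interpolation=cv2.INTER_CUBIC))
E
```

```text
position: [573.0, -48.9, 43.1]
wrist_force: [4.1, 2.1, 1.1]
position: [567.0, -50.4, 43.1]
wrist_force: [4.3, 2.5, 1.0]
position: [560.7, -51.4, 43.1]
tool_rot: [0.11, 0.994, 0.0, 0.001]
wrist_force: [3.3, 1.9, 0.4]
```

View pics/crop6.png

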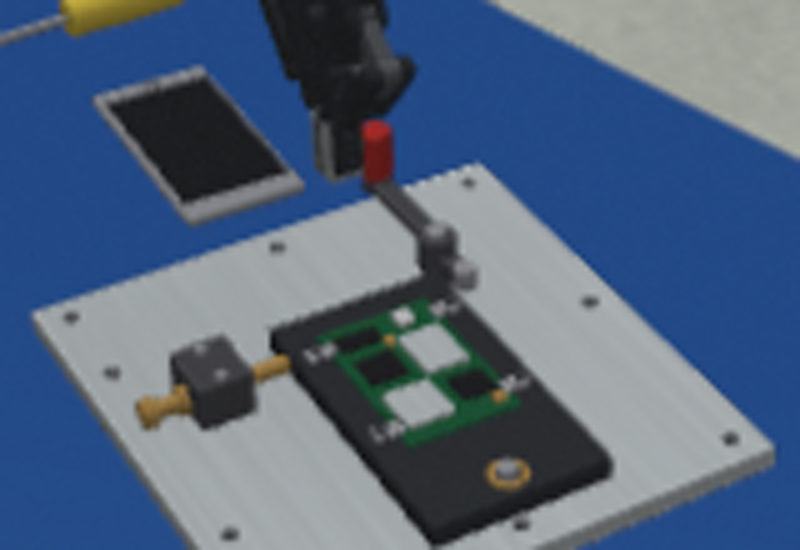

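The crop shows the knob at (376,125) and the nose at (463,275), close to the pallet's side. I'll take finer steps now.

```bash
python3 -m creep '[[-0.001,0,0,0,0,-0.015],[-0.002,0,0,0,0,-0.03]]' |grep -E 'pos|wrist'
python3 -m creep '[[-0.001,0,0,0,0,-0.015],[-0.002,0,0,0,0,-0.03]]' |grep -E 'pos|wrist'
```

```text
position: [558.5, -51.5, 42.9]
wrist_force: [3.7, -0.3, 2.6]
position: [556.0, -51.5, 42.6]
wrist_force: [3.7, -0.5, 2.5]
```

```bash
python3 -m creep '[[-0.001,0,0,0,0,-0.015],[-0.002,0,0,0,0,-0.03]]' |grep -E 'pos|wrist'
python3 -m creep '[[-0.0007,0,0,0,0,-0.01],[-0.0013,0,0,0,0,-0.02]]' |grep -E 'pos|wrist'
```

```text
position: [553.7, -51.4, 42.4]
wrist_force: [3.2, -0.9, 2.5]
position: [552.3, -51.3, 42.3]
wrist_force: [4.2, -0.9, 3.6]
```

```bash
python3 -m creep '[[-0.0006,0,0,0,0,-0.01],[-0.0012,0,0,0,0,-0.02]]' |grep -E 'pos|wrist'
python3 -m creep '[[-0.0006,0,0,0,0,-0.01],[-0.0012,0,0,0,0,-0.02]]' |grep -E 'pos|wrist'
```

```text
position: [551.1, -51.3, 42.3]
wrist_force: [4.2, -0.5, 3.4]
position: [549.9, -51.2, 42.3]
wrist_force: [4.6, -0.6, 2.1]
```

```bash
python3 -m creep '[[-0.0006,0,0,0,0,-0.01],[-0.0012,0.0001,0,0,0,-0.02]]' |grep -E 'pos|wrist'
python3 -m creep '[[-0.0006,0,0,0,0,-0.01],[-0.0012,0.0001,0,0,0,-0.02]]' |grep -E 'pos|wrist'
```

```text
position: [548.7, -51.2, 42.2]
wrist_force: [3.8, -0.0, 2.7]
position: [547.5, -51.1, 42.3]
wrist_force: [4.8, 0.4, 1.8]
```

```bash
python3 -m creep '[[-0.0006,0,0,0,0,-0.01],[-0.0012,0.0001,0,0,0,-0.02]]' |grep -E 'pos|wrist'
```

```text
position: [546.3, -51.0, 42.2]
wrist_force: [3.4, 0.4, 1.7]
```

```bash
python3 -m creep '[[-0.0006,0,0,0,0,-0.01],[-0.0012,0.0002,0,0,0,-0.02]]' |grep -E 'pos|wrist'
```

```text
position: [545.0, -50.8, 42.2]
wrist_force: [4.8, -0.3, 1.9]
```

```bash
python3 -m creep '[[-0.0006,0,0,0,0,-0.01],[-0.0012,0.0002,0,0,0,-0.02]]' |grep -E 'pos|wrist'
```

```text
position: [543.9, -50.6, 42.3]
wrist_force: [4.2, -0.8, 0.5]
```

```bash
python3 -m creep '[[-0.0006,0,0,0,0,-0.01],[-0.0012,0.0002,0,0,0,-0.02]]' |grep -E 'pos|wrist|rot'
```

```text
position: [542.7, -50.4, 42.3]
tool_rot: [0.242, 0.97, -0.0, -0.0]
wrist_force: [3.8, -0.8, 1.2]
```

```bash
python3 -m creep '[[-0.0006,0.0001,0,0,0,-0.01],[-0.0012,0.0002,0,0,0,-0.02]]' |grep -E 'pos|wrist'
```

```text
position: [541.5, -50.2, 42.3]
wrist_force: [4.0, -0.6, 1.6]
```

```bash
python3 -m creep '[[-0.0006,0.0001,0,0,0,-0.01],[-0.0012,0.0003,0,0,0,-0.02]]' |grep -E 'pos|wrist'
```

```text
position: [540.3, -49.9, 42.3]
wrist_force: [4.5, -1.4, 1.7]
```

```bash
python3 -m creep '[[-0.0006,0.0001,0,0,0,-0.01],[-0.0012,0.0003,0,0,0,-0.02]]' |grep -E 'pos|wrist'
```

```text
position: [539.2, -49.7, 42.3]
wrist_force: [4.5, -1.4, 0.5]
```

```bash
python3 -m creep '[[-0.0006,0.0001,0,0,0,-0.01],[-0.0012,0.0003,0,0,0,-0.02]]' |grep -E 'pos|wrist'
```

```text
position: [538.2, -49.5, 42.3]
wrist_force: [4.8, -1.8, 0.4]
```

```bash
python3 -m creep '[[-0.0006,0.0001,0,0,0,-0.01],[-0.0012,0.0003,0,0,0,-0.02]]' |grep -E 'pos|wrist'
```

```text
position: [537.2, -49.2, 42.4]
wrist_force: [6.7, -2.5, -1.6]
```

```bash
cat > avg.py <<'E'
from h import *
F=[]
for i in range(8):
    capture("side");s=state();F.append(s["wrist_force"])
print(np.mean(F,0).round(2),np.std(F,0).round(2),np.round(s["position"],2),s["time_s"])
E
python3 avg.py
```

```text
[ 6.1  -2.67 -0.8 ] [0.57 0.29 0.29] [537.15 -49.24  42.36] 15.7167
```

The nip is right: about 6.6 N along the tangent against a steady drag of about 3.9 N, so about 2.6 N extra. I'll back off square and rise.

```bash
python3 -m creep '[[0.0008,-0.0005,0,0,0,0],[0.003,-0.002,0,0,0,0],[0.006,-0.004,0,0,0,0],[0.012,-0.008,0,0,0,0],[0.012,-0.008,0.03,0,0,0],[0.012,-0.008,0.065,0,0,0],[0.012,-0.008,0.1,0,0,0],[0.012,-0.008,0.12,0,0,0]]' |grep -E 'pos|wrist'
python3 -m creep '[[-0.02,-0.03,0.02,0,0,0],[-0.04,-0.06,0.04,0,0,0],[-0.06,-0.09,0.06,0,0,0],[-0.08,-0.12,0.08,0,0,0],[-0.08,-0.12,0.08,0,0,0],[-0.08,-0.12,0.08,0,0,0],[-0.08,-0.12,0.08,0,0,0]]' |grep -E 'pos|wrist'
python3 - <<'E'
from h import *
im=capture("scene")
cv2.imwrite("pics/crop7.png",cv2.resize(im[192:302,162:322],None,fx=5,fy=5,interpolation=cv2.INTER_CUBIC))
E
```

```text
position: [549.8, -57.4, 165.7]
wrist_force: [0.3, 0.4, 0.2]
position: [468.7, -176.9, 241.9]
wrist_force: [0.5, -0.0, 0.1]
```

View pics/crop7.png

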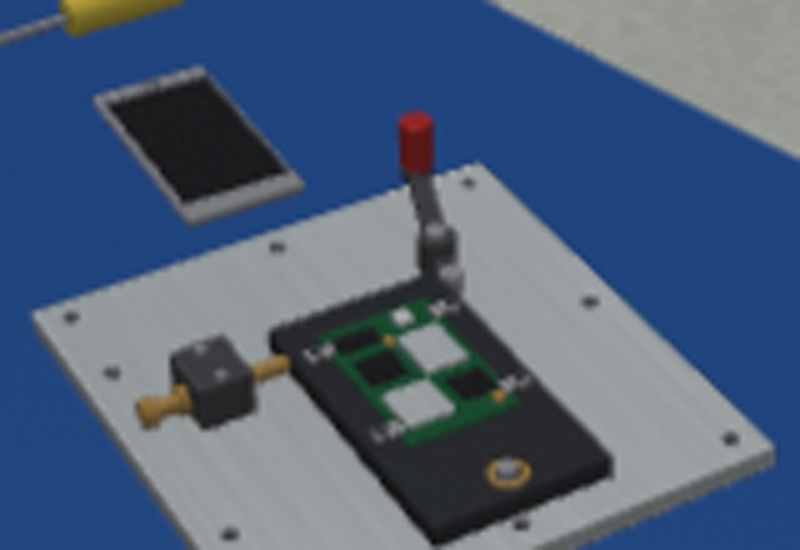

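The nose at (452,278) bears on the pallet's side, the screw tip at (288,363) bears on the other side, and the robot is clear.

```bash
python3 -c "
from rig import *
print(job_done())"
```

```text
the job is handed in; nothing more can be done
None
```

The job is handed in, verdict not reported: the pallet bears on the stop screw (about 7 N measured at the tool), the latch nips it with about 2.6 N extra at the knob, and the robot is clear at about 18 s.

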